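# Lock a vial carrier on the soil shaker with a hammer-head clamp

### The job

Slide the blue vial carrier along the strut of the shaker until it is fully home against the yellow end stop. Then take the orange-handled hammer-head clamp from its black holder, lower its head through the slotted hole of the carrier into the strut until its flange sits flat on the blue plate, and turn it a quarter turn so that the head catches under the lips (handle square across the strut); let go and leave the carrier home. Do not disturb the loose sample vials on the bench.

Things in the scene. Friction and masses are not known exactly. Their poses are not given: they have to be found in the camera images.
- shaker: Fixed grey shaker, 410 x 140 mm, aluminium deck 70 mm above the bench, a slotted steel strut on it. Origin: centre of its underside, on the bench; +x runs along the strut to the end stop, z up. Strut 380 long, 46 wide, top 111 mm above the bench.
- stop (a point): Top edge of the yellow end stop where the blue plate meets it, middle of the strut: 190 mm from the shaker's centre, 8 mm above the strut's top. Strut: slot in its top 23 mm wide along the middle, lips 4 mm thick either side; inside 40 mm wide, 34 mm deep under the lips. Axes as the shaker's.
- carrier (a joint): Position of the blue carrier along the strut in m: 0 farthest from the end stop, 0.13 fully home against it; grows along the shaker's +x. It only slides (cannot lift or turn), with about 2 N of friction, and stays where it is left.
- carrier_fin (a point): Grip point of the carrier's black upright fin, 20 mm below its top, 35 mm above the blue plate. Fin 12 mm thick along x, 44 wide along y, 175 mm behind the hole. Axes as the shaker's. On its +x side a grey block (10 mm above the plate) begins 32 mm off, with four fixed capped vials (tops 55 mm above the plate) 42 mm off.
- carrier_hole (a point): Centre of the slotted hole in the carrier's blue plate, at its top face, 116 mm above the bench (plate 5 mm thick, on the strut). Hole 44 mm long along x, 24 wide along y, right above the strut's slot. Axes as the shaker's. Nearest vials 51 mm away towards -x; plate ends 35 mm away towards +x.
- clamp_grip (a point): Loose clamp, 0.12 kg: centre of its orange bar, 46 mm long (x), 14 thick (y), 45 high, z up. Underside of its flange (44 across, 5 thick) is 27.5 mm below this point; then a 12 mm neck, 12 long; then the steel head, 32 long (x, along the bar), 18 wide (y), 8 high, tapered below; lowest point 47.5 below. Seated, its head is 3 mm under the lips and turns either way.
- holder: Fixed black block 84 x 70 x 40 mm on the bench in which the clamp starts: its head hangs loosely in a 40 x 26 mm pocket, 30 deep, its flange on the block's top. Origin: centre of its underside.
- rack: Fixed white rack 110 x 80 mm with six capped vials, 62 mm high in all: a bystander. Origin: centre of its underside.
- vial0_mid (a point): Loose capped sample vial standing on the bench, 35 mm across, 52 mm high: a bystander, to be left alone. Point at its centre, 26 mm above the bench.
- vial1_mid (a point): Loose capped sample vial standing on the bench, 35 mm across, 52 mm high: a bystander, to be left alone. Point at its centre, 26 mm above the bench.
Not all that is in view belongs to the job. There is more than one size of the part that bears clamp_grip; the job needs the smallest.

How it is judged:
On the way, in this order (a step that is already met when the one before it is completed fails the run):
1. the carrier is home against the end stop, with the clamp still away from it (value of joint carrier above 0.126 m and horizontal distance between clamp_grip and carrier_hole above 0.06 m), for 0.1 s.
2. the clamp is lowered through the hole with its head along the slot, flange down on the plate (within 3.5 mm), carrier home (value of joint carrier above 0.126 m and z of clamp_grip in the frame of carrier_hole below 0.031 m and horizontal distance between clamp_grip and carrier_hole below 0.02 m and angle between clamp_grip's own z axis and vertical below 0.12 rad and angle between the x axis of clamp_grip and the x axis of carrier_hole, either way round below 0.5 rad).
At the end, for the whole second after the job is handed in: The carrier is home (within 4 mm of the stop), the clamp stands upright in the slotted hole with its flange on the plate (within 3.5 mm in height, within 20 mm of the hole's centre, tilt under 7 degrees) and its handle and head are square across the strut within 17 degrees (value of joint carrier above 0.126 m and z of clamp_grip in the frame of carrier_hole below 0.031 m and horizontal distance between clamp_grip and carrier_hole below 0.02 m and angle between clamp_grip's own z axis and vertical below 0.12 rad and angle between the x axis of clamp_grip and the y axis of carrier_hole, either way round below 0.3 rad); the robot touches nothing.
It fails at once if loose sample vial 0 is disturbed (moved over 20 mm) (distance of vial0_mid from where it was at the start of the episode above 0.02 m).
It fails at once if loose sample vial 1 is disturbed (moved over 20 mm) (distance of vial1_mid from where it was at the start of the episode above 0.02 m).
It also fails if it takes over 58 s, if anything falls off the work surface, if the arm or the gripper's body presses on something with over 40 N, if the wrist force passes 120 N, or if a joint passes its speed limit or range.

### The arm

A 7-joint arm with a two-finger parallel gripper is mounted at the origin on the work surface. World frame = base frame: x ahead of the robot, y to its left, z up, the work surface at z = 0. Lengths are in m, angles in rad, forces in N, time in s.
With the tool pointing down it reaches from about 0.375 to 0.925 m from the base axis. Payload 3.1 kg.
Tool frame: the origin (TCP) lies between the finger pads; the fingertips stand 19 mm ahead of it and the grasp point (between the pads) is the TCP; z points along the fingers, y is the direction in which the jaws open and shut (so a half turn about z gives the same grasp; the last joint's range is limited). The gripper opens to 85 mm and grips with 20 to 120 N. Pads are 22 mm wide; open, the fingers measure 114 mm over their backs; the gripper's body (76 mm by 85 mm) begins 54 mm behind the grasp point. The pads swing forward as they close: fully open they stand 13 mm farther back than shut.
Start: joints at [1.03, 0.383, 0.044, 1.598, -0.018, 1.161, -0.05], TCP at [0.279, -0.587, 0.215] pointing down, gripper open.
Joint ranges: [-2.61, 2.61], [-0.41, 2.15], [-1.48, 1.57], [0, 2.5], [-1.57, 4.71], [0.05, 1.97], [-2.85, 2.85]. Speed limits (rad/s): [2.79, 2.79, 3.14, 3.14, 3.14, 3.14, 3.14].

### API

Orientations are given as a unit quaternion [x, y, z, w].
In Python, from bench import move_ptp, movel, move_j, move_gripper, pause, inverse_kinematics, read_camera, camera_params, MotionError, sign_off, look_for, tip_of, read_time_s, read_qpos, read_joint_vel, read_effort, read_eef_pos, read_tcp_rot, read_ft_force, read_ft_torque, read_finger_gap gives the robot as it stands. Calls block until the motion is done:
- move_ptp(position, orientation): joint-space move of the TCP to a pose.
- movel(position, orientation=None, speed=0.15): straight line of the TCP; orientation=None keeps the orientation; speed is the mean speed in m/s.
- move_j(angles): joint-space move.
- move_gripper(opening, effort=None): finger opening in m; effort is the grip in N (None keeps the last); returns when the fingers have stopped.
- pause(seconds).
- inverse_kinematics(position, orientation): joint angles nearest the present ones, or None.
- read_camera(name): name is "scene" or "top" or "wrist"; returns the picture (420x560x3 uint8, red, green, blue); there is no depth.
- camera_params(name): a dict with "K" (3x3 intrinsics, pixels), "camera_from_world" (4x4, takes a point from world to camera coordinates). Camera axes: x right, y down, z forward; pixel columns grow to the right and rows downward; lengths in m; the calibration is good to about 2 mm. A picture is of the moment at which its call begins: read the wrist's pose just before it. camera_params takes no time and is no camera call; for the wrist camera it gives the pose at the moment of the call.
A pose or a line that the arm cannot do raises MotionError and nothing moves.
- sign_off(): hands the job in, once; it reports no verdict.
Trained networks look in the newest picture that a camera, given by its name, has taken for a name from the list of things; names that differ only in an ending like _2 or _b are one class to them, and where a whole thing is asked for, a point or a joint stands for the part that bears it (a point fixed in the world has none). Each returns a list of dicts, best first, with "confidence" (0 to 1); they miss things now and then, are a little off and sometimes report something else, mostly with a low value. They report only what shows in the picture. A call takes as long as a camera call. They do not tell look-alikes from the thing itself.
- look_for(camera, name): "at" ([column, row] in pixels, amid what is visible of it).
- tip_of(camera, name): "at" ([column, row] in pixels: a listed point, or the origin of a listed thing).
Readings, each from a call of its own:
- read_time_s(): time.
- read_qpos(): joint angles.
- read_joint_vel(): joint speeds.
- read_effort(): joint torques, N m.
- read_eef_pos(): TCP position.
- read_tcp_rot(): TCP orientation.
- read_ft_force(): force on the tool from outside, world axes, zero at the start.
- read_ft_torque(): the same for the moment, N m.
- read_finger_gap(): finger opening in m.
Only numpy, scipy, OpenCV 4.12 (cv2) and the standard library are available. Lean on these libraries where they do the work, as an engineer would, in place of code of your own. Each camera call takes 0.05 s, during which the arm holds its last target.

## Working session

There is one attempt and no reset: what is moved stays moved. The work goes in short steps, each a Python script; the robot and the scene stay as the last script left them, time stands still between calls to the robot, and variables do not carry over. Pictures are saved under pics/ and viewed, and the job is handed in when it is done.

```bash
mkdir -p pics && ls && cat > t.py <<'E'
E
python3 - <<'E'
from bench import *
import cv2
for n in ["scene","top","wrist"]:
    im=read_camera(n); cv2.imwrite(f"pics/{n}0.png",im[:,:,::-1])
    p=camera_params(n); print(n,p["K"],p["camera_from_world"])
    if n!="wrist":
        for o in ["shaker","stop","carrier_fin","carrier_hole","clamp_grip","holder","rack","vial0_mid"]:
            print(n,o,[(d["at"],round(d["confidence"],2)) for d in tip_of(n,o)][:5])
print(read_time_s(),read_qpos(),read_eef_pos(),read_tcp_rot())
E
```

```text
pics
scene [[426.31199325   0.         277.06021221]
 [  0.         426.31199325 205.4485124 ]
 [  0.           0.           1.        ]] [[ 4.77892285e-01  8.78418382e-01 -3.32287436e-04 -2.59722294e-01]
 [ 5.82128182e-01 -3.16982634e-01 -7.48764842e-01 -1.84333087e-01]
 [-6.57834130e-01  3.57635508e-01 -6.62835652e-01  1.33244526e+00]
 [ 0.00000000e+00  0.00000000e+00  0.00000000e+00  1.00000000e+00]]
scene shaker [([294.5, 261.3], 0.56)]
scene stop [([356.6, 185.4], 0.9)]
scene carrier_fin [([244.5, 246.7], 0.7), ([377.4, 169.5], 0.44)]
scene carrier_hole [([308.9, 223.5], 0.96)]
scene clamp_grip [([326.0, 160.9], 0.85), ([353.8, 146.5], 0.55), ([378.9, 171.7], 0.54)]
scene holder [([372.8, 189.1], 0.62)]
scene rack [([108.6, 309.9], 0.87)]
scene vial0_mid []
top [[382.40478111   0.         280.33155268]
 [  0.         382.40478111 208.39115805]
 [  0.           0.           1.        ]] [[-0.01007816 -0.99930143 -0.03598725  0.03234077]
 [-0.99183158  0.01456631 -0.12671994  0.48741117]
 [ 0.12715562  0.03441619 -0.99128552  0.88555159]
 [ 0.          0.          0.          1.  
[... 251 characters left out ...]
p holder [([149.2, 225.5], 0.68)]
top rack [([440.9, 209.7], 0.68)]
top vial0_mid [([424.8, 157.9], 0.61)]
wrist [[354.10279483   0.         284.33182624]
 [  0.         354.10279483 210.13944109]
 [  0.           0.           1.        ]] [[ 4.28703900e-01 -9.03444922e-01 -4.89764613e-04 -6.49859888e-01]
 [-8.54997872e-01 -4.05889760e-01  3.22850030e-01 -4.28011529e-02]
 [-2.91876010e-01 -1.37988319e-01 -9.46450008e-01  3.80447275e-01]
 [ 0.00000000e+00  0.00000000e+00  0.00000000e+00  1.00000000e+00]]
0.95 [ 1.03019196  0.38286457  0.04389306  1.59789188 -0.01790225  1.16121256
 -0.0499157 ] [ 0.27853616 -0.58730234  0.21539577] [9.75586542e-01 2.19615345e-01 1.58278481e-05 3.79705179e-06]
```

View pics/scene0.png

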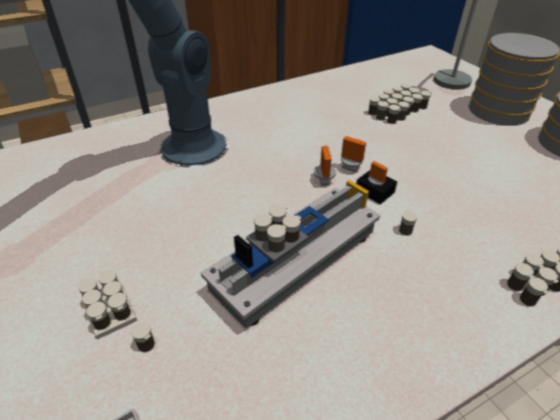

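View pics/top0.png

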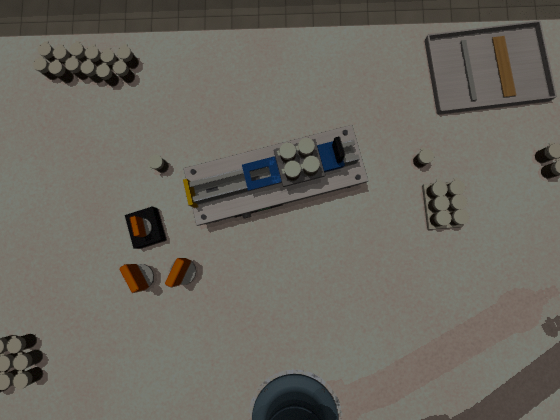

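```bash
rm t.py; python3 - <<'E'
import cv2
im=cv2.imread("pics/top0.png"); cv2.imwrite("pics/top0z.png",cv2.resize(im[120:320,80:360],None,fx=2.85,fy=2.85,interpolation=cv2.INTER_CUBIC))
im=cv2.imread("pics/scene0.png"); cv2.imwrite("pics/scene0z.png",cv2.resize(im[110:310,190:450],None,fx=3,fy=3,interpolation=cv2.INTER_CUBIC))
E
```

```text
(no output)
```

View pics/top0z.png

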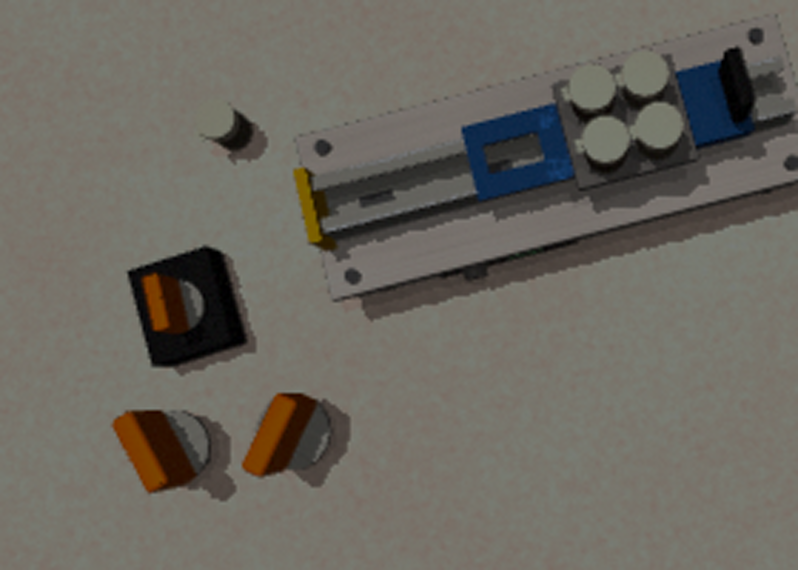

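View pics/scene0z.png

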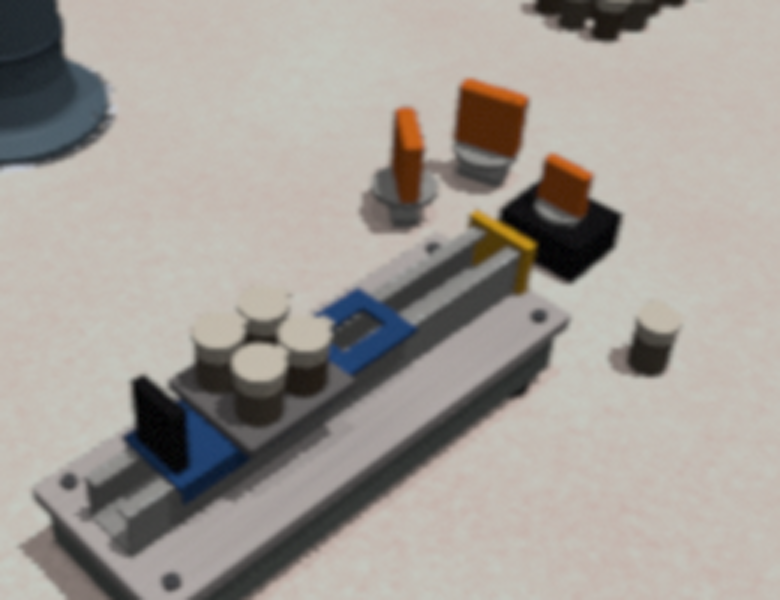

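The pictures show the smallest clamp, the one in the black holder, at top (138,224) and scene (379,172). The two look-alikes stand nearby. The carrier is mid-strut, with the stop at the left end in the top view. Next I'll triangulate these points.

```bash
cat > h.py <<'E'
import numpy as np, cv2
from scipy.optimize import least_squares
from scipy.spatial.transform import Rotation as R
from bench import *
def plane(par,px,z):
    K,T=par["K"],par["camera_from_world"]
    d=T[:3,:3].T@np.linalg.inv(K)@np.array([px[0],px[1],1.]); c=-T[:3,:3].T@T[:3,3]
    return c+d*(z-c[2])/d[2]
def proj(par,P):
    c=par["camera_from_world"][:3,:3]@np.asarray(P,float)+par["camera_from_world"][:3,3]
    p=par["K"]@c; return p[:2]/p[2]
def tri(obs):
    f=lambda P:np.concatenate([proj(p,P)-px for p,px in obs])
    r=least_squares(f,[.5,0,.1]); return r.x,np.abs(r.fun).max()
def down(jaw):  # tool down; jaw = angle of tool y axis in world
    z=np.array([0,0,-1.]); y=np.array([np.cos(jaw),np.sin(jaw),0]); x=np.cross(y,z)
    return R.from_matrix(np.c_[x,y,z]).as_quat()
def save(cam,name):
    par=camera_params(cam); im=read_camera(cam); cv2.imwrite(f"pics/{name}.png",im[:,:,::-1]); return im,par
E
python3 - <<'E'
from h import *
s,t=camera_params("scene"),camera_params("top")
O={"shaker":([294.5,261.3],[275.1,177.7],0),"stop":([356.6,185.4],[188,189.1],.119),"fin":([244.5,246.7],[336.4,147.9],.151),
"hole":([308.9,223.5],[259.2,171.7],.116),"clamp":([378.9,171.7],[137.8,224],.0675),"holder":([372.8,189.1],[149.2,225.5],0)}
for k,(a,b,z) in O.items():
    P,e=tri([(s,a),(t,b)]); print(k,P.round(4),round(e,2),"plane s",plane(s,a,z)[:2].round(4),"t",plane(t,b,z)[:2].round(4))
for px in [(160,165),(422,160)]: print("vial",plane(t,px,.04).round(3))
E
```

```text
shaker [0.566  0.0361 0.0101] 1.3 plane s [0.5576 0.0379] t [0.5696 0.0398]
stop [0.5205 0.2232 0.1263] 0.47 plane s [0.5134 0.2283] t [0.5224 0.2262]
fin [ 0.5977 -0.0981  0.1566] 0.46 plane s [ 0.5925 -0.0968] t [ 0.5997 -0.0978]
hole [0.5607 0.0693 0.1087] 0.28 plane s [0.5668 0.0644] t [0.5593 0.0692]
clamp [0.4508 0.3542 0.0724] 0.23 plane s [0.446  0.3583] t [0.4515 0.3567]
holder [0.4509 0.347  0.0174] 0.98 plane s [0.435  0.3594] t [0.4535 0.3557]
vial [0.598 0.319 0.04 ]
vial [ 0.598 -0.313  0.04 ]
```

```bash
python3 - <<'E'
from h import *
T=camera_params("wrist")["camera_from_world"]; c=-T[:3,:3].T@T[:3,3]
Rt=R.from_quat(read_tcp_rot()); print("cam in tool",Rt.inv().apply(c-read_eef_pos()), "view dir in tool",Rt.inv().apply(T[2,:3]))
for jaw in (14,-166,104,-76):
  for pos in ([.60,-.125,.15],[.53,.20,.14],[.57,.03,.40],[.4515,.3567,.073],[.4515,.3567,.25]):
    q=inverse_kinematics(pos,down(np.radians(jaw))); print(jaw,pos,None if q is None else np.round(q,2))
E
```

```text
cam in tool [ 8.24596288e-02  2.23460762e-05 -1.58176219e-01] view dir in tool [-3.22877812e-01 -4.06947900e-04  9.46440570e-01]
14 [0.6, -0.125, 0.15] [ 0.54  0.43 -0.5   1.73  0.23  1.04  0.21]
14 [0.53, 0.2, 0.14] [ 0.35  0.49 -0.97  1.83  0.46  1.06 -0.55]
14 [0.57, 0.03, 0.4] [ 0.41  0.18 -0.61  1.51  0.1   1.49  0.04]
14 [0.4515, 0.3567, 0.073] [-0.08  0.56 -0.81  1.86  0.49  0.94 -0.88]
14 [0.4515, 0.3567, 0.25] [ 0.27  0.56 -1.34  1.7   0.56  1.34 -0.93]
-166 [0.6, -0.125, 0.15] [ 0.16  0.38 -0.03  1.75  0.01  1.01 -2.77]
-166 [0.53, 0.2, 0.14] [ 0.52  0.66 -1.24  1.83  0.68  1.17  2.43]
-166 [0.57, 0.03, 0.4] [-1.22  0.34  1.4   1.57 -0.34  1.51 -2.7 ]
-166 [0.4515, 0.3567, 0.073] [ 0.19  0.83 -1.25  1.85  0.87  1.15  2.01]
-166 [0.4515, 0.3567, 0.25] [ 0.22  0.49 -1.24  1.7   0.48  1.3   2.27]
104 [0.6, -0.125, 0.15] [ 0.63  0.45 -0.62  1.72  0.3   1.06  1.73]
104 [0.53, 0.2, 0.14] [ 0.39  0.52 -1.03  1.83  0.5   1.08  0.99]
104 [0.57, 0.03, 0.4] [ 0.5   0.19 -0.72  1.5   0.13  1.49  1.59]
104 [0.4515, 0.3567, 0.073] [-0.02  0.6  -0.9   1.86  0.56  0.97  0.64]
104 [0.4515, 0.3567, 0.25] [ 0.19  0.45 -1.17  1.7   0.44  1.28  0.74]
-76 [0.6, -0.125, 0.15] [ 0.34  0.39 -0.25  1.74  0.11  1.02 -1.28]
-76 [0.53, 0.2, 0.14] [ 0.23  0.43 -0.81  1.84  0.36  1.03 -2.04]
-76 [0.57, 0.03, 0.4] [ 0.32  0.17 -0.52  1.51  0.08  1.48 -1.52]
-76 [0.4515, 0.3567, 0.073] [-0.    0.61 -0.93  1.85  0.58  0.98 -2.51]
-76 [0.4515, 0.3567, 0.25] [ 0.15  0.42 -1.11  1.7   0.39  1.27 -2.37]
```

```bash
python3 - <<'E'
from h import *
q=read_qpos(); q[0]=0.1; q[6]=0.2
move_j(q); print(read_time_s(),read_eef_pos())
p=[.57,.08,.33]; o=down(np.radians(14)); print(inverse_kinematics(p,o))
move_ptp(p,o); print(read_time_s(),read_qpos().round(2))
im,par=save("wrist","w1")
import pickle; pickle.dump(par,open("w1.pkl","wb"))
for n,z in [("stop",.119),("carrier_fin",.151),("carrier_hole",.116)]:
    for d in tip_of("wrist",n)[:2]: print(n,d,plane(par,d["at"],z).round(4))
print(read_time_s())
E
```

```text
3.0417 [ 0.63679322 -0.13025067  0.21543843]
[-0.14408655  0.16822286 -0.07625279  1.6324619   0.01309814  1.34140659
  0.02210061]
4.0167 [-0.14  0.17 -0.07  1.63  0.01  1.34  0.02]
stop {'at': [270.1, 7.5], 'confidence': 0.71} [0.5196 0.2233 0.119 ]
carrier_fin {'at': [270.5, 331.1], 'confidence': 0.61} [ 0.596  -0.0987  0.151 ]
carrier_hole {'at': [273.8, 172.3], 'confidence': 0.58} [0.5583 0.0732 0.116 ]
4.2167
```

View pics/w1.png

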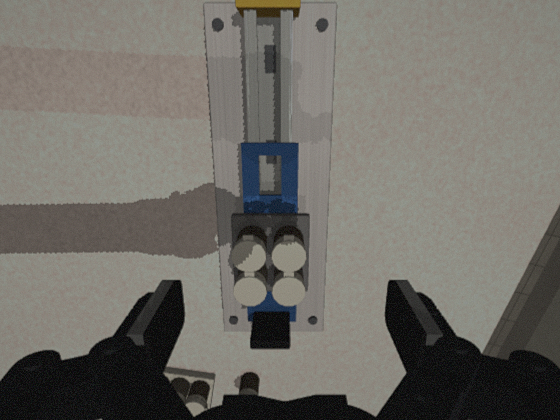

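Wrist picture: the strut runs vertically. The hole is at about (270,174), the fin at (270,330) and the yellow stop at the top edge (267,5). I'll measure the lines more precisely.

```bash
python3 - <<'E'
from h import *
import pickle
par=pickle.load(open("w1.pkl","rb"))
im=cv2.imread("pics/w1.png"); b,g,r=[im[:,:,i].astype(int) for i in range(3)]
blue=(b>g+25)&(b>r+35)
yel=(r>b+60)&(g>b+30)&(np.arange(420)[:,None]<40)
ys,xs=np.nonzero(yel); print("yel",xs.min(),xs.max(),ys.max())
for row in (148,151,160,165,170,175,180,185,190,196,200,205):
    x=np.nonzero(blue[row,150:400])[0]+150
    if len(x):
        gp=np.diff(x); i=gp.argmax(); print(row,x.min(),x.max(),"gap",x[i]+1,x[i+1]-1)
col=270; y=np.nonzero(blue[:,262:280].mean(1)>.5)[0]; print(y)
cv2.imwrite("pics/w1z.png",cv2.resize(im[130:350,200:340],None,fx=2.7,fy=2.7,interpolation=cv2.INTER_CUBIC))
E
```

```text
yel 236 299 7
148 242 296 gap 256 258
151 242 296 gap 284 286
160 242 296 gap 257 281
165 242 296 gap 258 281
170 242 296 gap 258 281
175 243 296 gap 258 281
180 243 296 gap 258 281
185 243 296 gap 259 281
190 243 296 gap 258 281
196 243 296 gap 273 273
200 243 296 gap 273 281
205 258 296 gap 259 295
[144 145 146 147 148 149 150 151 152 153 154 196 197 198 199 200 301 302
 303 304 305 306 308 309]
```

View pics/w1z.png

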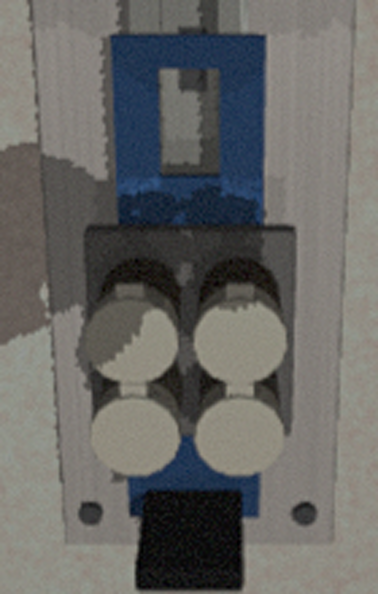

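```bash
python3 - <<'E'
from h import *
import pickle
par=pickle.load(open("w1.pkl","rb"))
P=lambda c,r,z=.116: plane(par,(c,r),z)[:2]
f=P(269.7,155);k=P(269.7,195.7);h=(f+k)/2; e=P(269.5,143.7); st=P(267.8,7.8,.119); fin=P(270.5,331,.151)
print("hole",h,"len",np.linalg.norm(f-k),"w",np.linalg.norm(P(257.7,175)-P(281.7,175)))
print("edge",e,np.linalg.norm(e-h),"stop",st,np.linalg.norm(st-h),"fin",fin,np.linalg.norm(fin-h))
for a,b in((h,st),(fin,h),(fin,st)): d=b-a; print(np.degrees(np.arctan2(d[1],d[0])))
l=P(242.2,148);l2=P(243,200);d=l-l2;print("edgeL",np.degrees(np.arctan2(d[1],d[0])))
E
```

```text
hole [0.55487356 0.06848796] len 0.04459837827784763 w 0.025702850613286518
edge [0.5469881  0.10165858] 0.034095026233823614 stop [0.51757427 0.22256343] 0.15852598482778812 fin [ 0.59592593 -0.09853197] 0.17199114010853356
103.60860812948889
103.80916821902194
103.71297355334454
edgeL 102.46712936158322
```

```bash
cat >> h.py <<'E'
YAW=np.radians(103.7); U=np.array([np.cos(YAW),np.sin(YAW),0]); V=np.array([-U[1],U[0],0])
E
python3 - <<'E'
from h import *
o=down(YAW-np.pi/2)
fin=np.array([.5965,-.0985,.151])
move_gripper(0.0,20)
a=fin-U*.030
up=a.copy(); up[2]=.25
move_ptp(up,o); print(read_time_s(), read_ft_force().round(1))
movel(a,o,speed=.12); print(read_time_s(), read_eef_pos(), read_ft_force().round(1))
im,par=save("scene","s2")
E
```

```text
5.8833 [-0.4 -0.4 -0.2]
6.8583 [ 0.60452007 -0.1276402   0.15201956] [ 0.  -0.1 -0.5]
```

```bash
python3 - <<'E'
import cv2
im=cv2.imread("pics/s2.png"); cv2.imwrite("pics/s2z.png",cv2.resize(im[150:310,170:400],None,fx=3.4,fy=3.4,interpolation=cv2.INTER_CUBIC))
E
```

```text
(no output)
```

View pics/s2z.png

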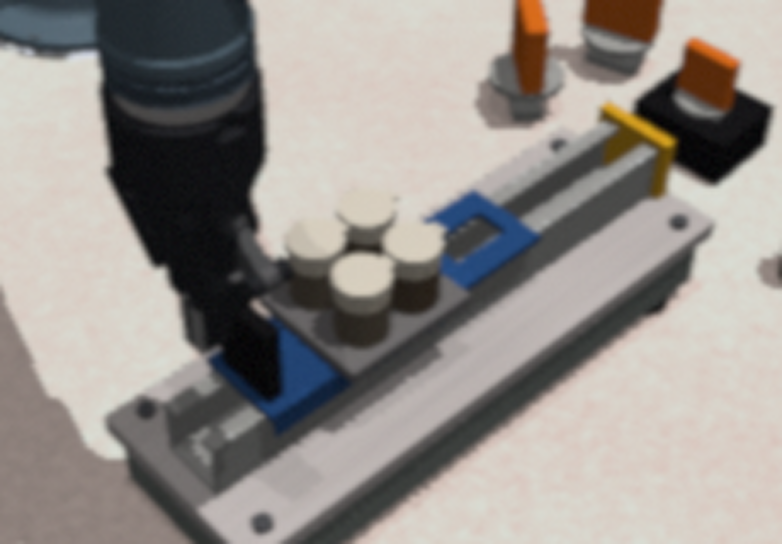

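```bash
python3 - <<'E'
from h import *
o=down(YAW-np.pi/2)
fin=np.array([.5965,-.0985,.151])
s=-.030
home=-.017+.1235
movel(fin+U*(home-.012),o,speed=.06); print(read_time_s(),read_ft_force().round(1),"u",read_ft_force()@U)
s=home-.012; 
for i in range(14):
    s+=.0015; movel(fin+U*s,o,speed=.02)
    F=read_ft_force(); print(round(s-home,4),((read_eef_pos()-fin)@U-home).round(4),F.round(1),round(F@U,1))
    if F@U<-9: break
print(read_time_s()); save("scene","s3")
im,par=save("wrist","w3"); save("top","t3")
for c in("scene","top"):
    for n in("stop","carrier_hole","carrier_fin"): print(c,n,[(d["at"],round(d["confidence"],2)) for d in tip_of(c,n)][:2])
E
```

```text
9.1333 [ 0.8 -1.2  1.2] u -1.3324347516104815
-0.0105 -0.0105 [ 0.4 -1.8  0.9] -1.8
-0.009 -0.0088 [ 1.  -1.1  1.4] -1.3
-0.0075 -0.0072 [ 0.  -1.7 -0.1] -1.7
-0.006 -0.0057 [-0.  -0.4  2. ] -0.3
-0.0045 -0.0042 [-0.  -1.5  1.1] -1.5
-0.003 -0.0027 [ 0.7 -1.4  0.8] -1.5
-0.0015 -0.002 [ 0.9 -3.  -0.8] -3.1
0.0 -0.002 [ 1.  -4.9  0.5] -5.1
0.0015 -0.0019 [ 2.7 -6.8 -0.7] -7.3
0.003 -0.0019 [ 2.2 -8.6 -1.5] -8.9
0.0045 -0.0018 [  3.3 -10.1  -0.4] -10.6
11.8833
scene stop [([356.3, 184.0], 0.69)]
scene carrier_hole [([344.0, 196.8], 0.81)]
scene carrier_fin [([291.0, 215.8], 0.65)]
top stop [([187.4, 190.1], 0.59)]
top carrier_hole [([201.6, 186.8], 0.92)]
top carrier_fin []
```

The carrier is home: the force rose while the position stayed put. I'll back off and look at the hole from straight above.

```bash
python3 - <<'E'
from h import *
import pickle
o=down(YAW-np.pi/2)
p=read_eef_pos(); a=p-U*.012; a[2]=p[2]; movel(a,o,speed=.05)
b=a.copy(); b[2]=.23; movel(b,o,speed=.2)
hole=np.array([.5565,.0685,.116])+U*.1235
move_ptp([hole[0],hole[1],.24],o); move_gripper(.085)
im,par=save("wrist","w4"); pickle.dump(par,open("w4.pkl","wb"))
for d in tip_of("wrist","carrier_hole")[:2]: print(d,plane(par,d["at"],.116).round(4))
print(read_time_s(),read_eef_pos(),read_qpos().round(2),hole)
E
```

```text
{'at': [283.9, 190.6], 'confidence': 0.92} [0.5252 0.1922 0.116 ]
15.1 [0.52719127 0.18860386 0.24000235] [-0.31  0.2  -0.12  1.79  0.03  1.16 -0.2 ] [0.52725049 0.18848632 0.116     ]
```

View pics/w4.png

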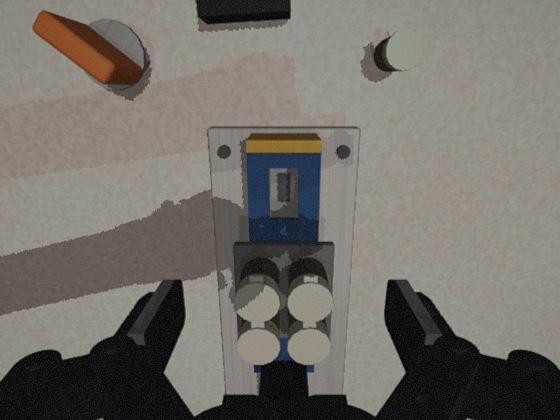

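The picture shows the blue plate touching the yellow stop, with the hole at about (283,191).

```bash
python3 - <<'E'
from h import *
import pickle
par=pickle.load(open("w4.pkl","rb"))
im=cv2.imread("pics/w4.png"); b,g,r=[im[:,:,i].astype(int) for i in range(3)]
blue=(b>g+25)&(b>r+35)
for row in range(160,222,5):
    x=np.nonzero(blue[row,200:360])[0]+200
    if len(x)>2: gp=np.diff(x); i=gp.argmax(); print(row,x.min(),x.max(),"gap",x[i]+1,x[i+1]-1)
y=np.nonzero(blue[:,272:296].mean(1)>.5)[0]; print(y)
tcp=np.array([0.52719127,0.18860386,.116]); print("tcp below px",proj(par,tcp),"+-12mm",proj(par,tcp+V*.012),proj(par,tcp-V*.012))
cv2.imwrite("pics/w4z.png",cv2.resize(im[120:250,200:370],None,fx=4,fy=4,interpolation=cv2.INTER_CUBIC))
E
```

```text
160 247 319 gap 256 256
165 247 319 gap 255 255
170 247 319 gap 268 298
175 248 318 gap 268 298
180 248 318 gap 268 298
185 248 318 gap 269 298
190 248 318 gap 268 298
195 248 318 gap 269 298
200 248 318 gap 268 297
205 249 318 gap 269 297
210 249 318 gap 269 297
215 249 317 gap 269 304
220 280 310 gap 282 302
[153 154 155 156 157 158 159 160 161 162 163 164 165 166]
tcp below px [285.1740721  195.22403034] +-12mm [270.71529328 195.21567279] [299.6333068  195.23238816]
```

View pics/w4z.png

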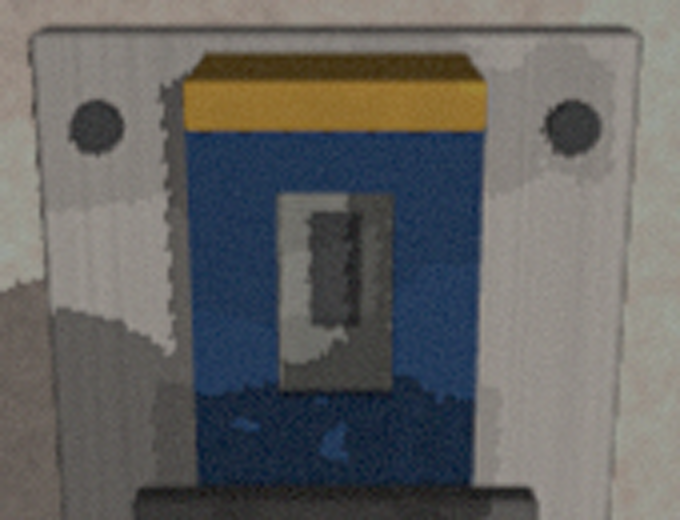

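```bash
python3 - <<'E'
from h import *
import pickle
o=down(np.radians(100))
print(inverse_kinematics([.4515,.3567,.215],o))
move_ptp([.4515,.3567,.215],o)
im,par=save("wrist","w5"); pickle.dump((par,read_eef_pos(),read_tcp_rot()),open("w5.pkl","wb"))
for n,z in(("clamp_grip",.0675),("holder",0)):
    for d in tip_of("wrist",n)[:3]: print(n,d,plane(par,d["at"],z).round(4))
print(read_time_s(),read_eef_pos(),read_qpos().round(2))
E
```

```text
[-0.40981171  0.27074392 -0.38581865  1.7652795   0.11167097  1.12703838
  0.91435721]
clamp_grip {'at': [188.6, 30.7], 'confidence': 0.69} [0.3398 0.2605 0.0675]
clamp_grip {'at': [287.7, 179.9], 'confidence': 0.67} [0.4439 0.3572 0.0675]
clamp_grip {'at': [316.5, 42.2], 'confidence': 0.64} [0.3308 0.3601 0.0675]
holder {'at': [284.2, 165.1], 'confidence': 0.84} [0.4449 0.3542 0.    ]
16.2833 [0.45267108 0.35532688 0.21507141] [-0.41  0.27 -0.38  1.77  0.11  1.13  0.91]
```

View pics/w5.png

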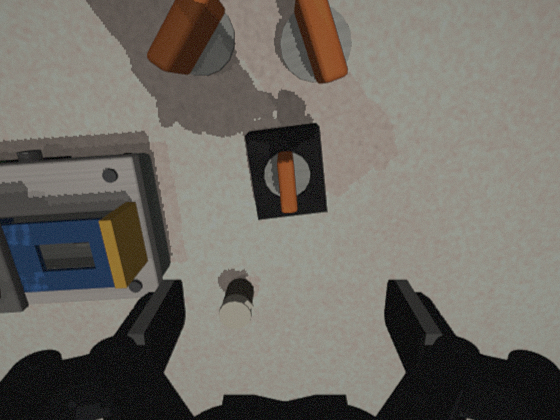

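```bash
python3 - <<'E'
from h import *
import pickle
pause(.15)
im,par=save("wrist","w6"); e=read_eef_pos(); pickle.dump((par,e),open("w6.pkl","wb")); print(e,read_time_s())
im=im.astype(int); m=((im[:,:,0]>im[:,:,2]+60)); m[:140]=0; m[225:]=0; m[:,:250]=0; m[:,330:]=0
for row in range(148,220,5):
    x=np.nonzero(m[row])[0]
    if len(x): print(row,x.min(),x.max(),im[row,x.min():x.max()+1,0])
ys,xs=np.nonzero(m); print(ys.min(),ys.max())
cv2.imwrite("pics/w6z.png",cv2.resize(im[115:225,240:335,::-1].astype(np.uint8),None,fx=5,fy=5,interpolation=cv2.INTER_CUBIC))
E
```

```text
[0.4519937  0.35611892 0.21507721] 16.4833
163 277 292 [ 96 111 102 116 137 134 137 139 145 139 145 143 143 147 136 124]
168 278 292 [119 130 142 137 145 138 144 149 144 143 149 148 147 140 125]
173 278 293 [107 125 132 147 145 145 145 144 144 147 141 154 148 144 133 119]
178 279 293 [120 131 143 147 144 146 147 147 144 144 146 147 145 139 126]
183 279 294 [108 125 136 141 142 145 144 148 149 149 147 149 150 144 131 114]
188 280 294 [117 132 141 142 146 149 148 146 146 144 146 150 142 135 123]
193 280 295 [107 125 139 146 147 145 144 146 145 145 145 143 146 139 131 108]
198 280 295 [ 88 120 135 144 149 145 144 146 146 145 146 147 148 140 132 123]
203 281 296 [123 137 152 147 142 144 147 150 143 145 148 147 147 139 125 103]
208 281 296 [ 98 128 143 148 145 142 147 146 146 145 145 146 147 140 134 120]
160 212
```

View pics/w6z.png

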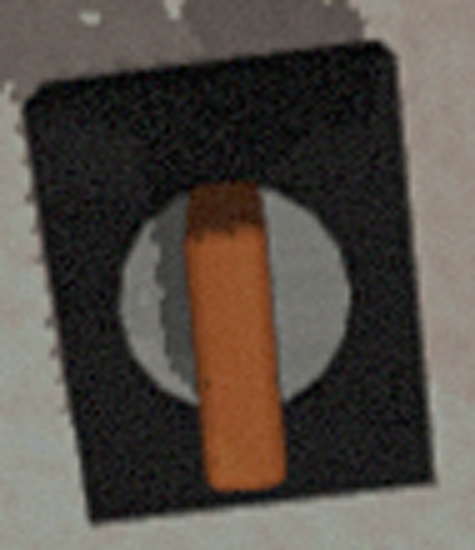

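```bash
python3 - <<'E'
from h import *
import pickle
par,e=pickle.load(open("w6.pkl","rb"))
P=lambda c,r: plane(par,(c,r),.090)[:2]
a=P(285.0,163);b=P(289.1,208); d=a-b; print("bar ang",np.degrees(np.arctan2(d[1],d[0])))
t=P(284.8,160.6); u=P(289.4,213); print("len",np.linalg.norm(t-u),"centre",(t+u)/2,"rel tcp",(t+u)/2-e[:2])
print("w",np.linalg.norm(P(279.5,190)-P(295.0,190)))
E
```

```text
bar ang -164.9089744039335
len 0.04493512331350875 centre [0.44471777 0.35693112] rel tcp [-0.00727593  0.0008122 ]
w 0.012847757836295786
```

```bash
python3 - <<'E'
from h import *
o=down(np.radians(105.1))
c=np.array([.4450,.3569])
move_gripper(.055)
move_ptp([*c,.17],o); movel([*c,.072],o,speed=.1)
print(read_eef_pos(),read_ft_force().round(1))
move_gripper(0.0,60); print("gap",read_finger_gap(),read_ft_force().round(1),read_time_s())
e=read_eef_pos(); movel([e[0],e[1],.11],None,speed=.06); print(read_finger_gap(),read_ft_force().round(1))
movel([e[0],e[1],.20],None,speed=.15); pause(.1)
im,par=save("wrist","w7"); save("scene","s7"); 
import pickle; pickle.dump((par,read_eef_pos(),read_tcp_rot()),open("w7.pkl","wb"))
print(read_finger_gap(),read_eef_pos(),read_time_s(),read_qpos().round(2))
a=cv2.imread("pics/w7.png");b=cv2.imread("pics/s7.png")
cv2.imwrite("pics/w7z.png",np.hstack([cv2.resize(a,(400,300)),cv2.resize(b[60:210,280:480],(400,300))]))
E
```

```text
[0.44559603 0.35750938 0.07280402] [ 0.3 -0.5  0.3]
gap 0.010015914389672793 [-1.1 -0.9  4.5] 18.825
0.010119510362894546 [-0.5 -1.1 -0.3]
0.009880265148796478 [0.44466754 0.35609348 0.19837873] 20.5583 [-0.4   0.28 -0.4   1.79  0.12  1.1   0.99]
```

View pics/w7z.png

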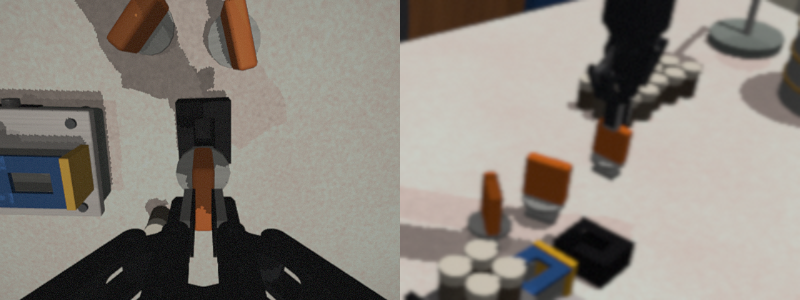

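View pics/w7.png

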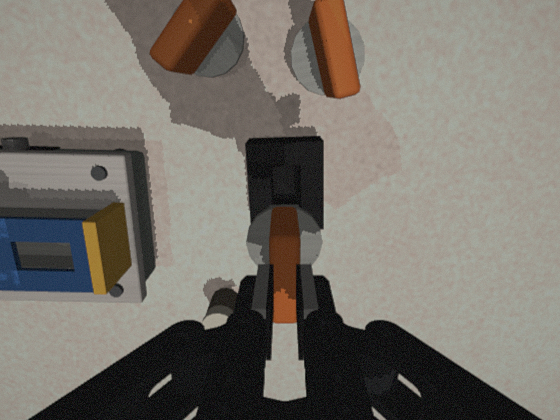

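```bash
python3 - <<'E'
from h import *
import pickle
par,e,q=pickle.load(open("w7.pkl","rb"))
Rm=R.from_quat(q).as_matrix(); im=cv2.imread("pics/w7.png")
g=e-Rm[:,2]*(-.0048)   # clamp grip est
print(Rm.round(3))
def dr(L,c):
    pts=np.array([proj(par,g+Rm@np.array(v)) for v in L]); cv2.polylines(im,[(pts*8).round().astype(np.int32)],True,c,1,cv2.LINE_AA,3)
for z in(-.0225,.0175): dr([(s*.023,t*.007,z) for s,t in((1,1),(1,-1),(-1,-1),(-1,1))],(255,255,0))
dr([(.022*np.cos(a),.022*np.sin(a),.0225) for a in np.linspace(0,6.2,30)],(0,255,0))
print("tcp px",proj(par,e))
cv2.imwrite("pics/w7o.png",cv2.resize(im[180:360,200:370],None,fx=3.3,fy=3.3,interpolation=cv2.INTER_CUBIC))
E
```

```text
[[-0.965 -0.261 -0.002]
 [-0.261  0.965 -0.002]
 [ 0.003 -0.001 -1.   ]]
tcp px [284.73033772 267.45103383]
```

View pics/w7o.png

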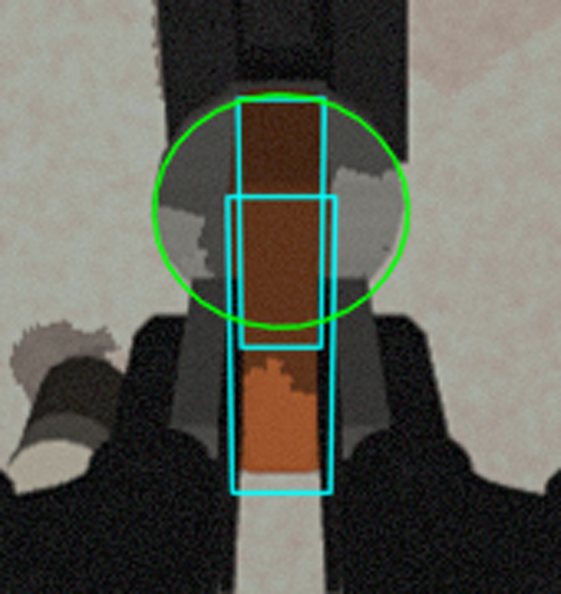

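```bash
python3 - <<'E'
from h import *
import pickle
p4=pickle.load(open("w4.pkl","rb"))
f=plane(p4,(283.5,168.2),.116);k=plane(p4,(283.5,217.5),.116); hole=(f+k)/2; print("hole",hole,np.linalg.norm(f-k))
o=down(YAW-np.pi/2)
p=hole-U*.05; move_ptp([p[0],p[1],.25],o); pause(.2)
im,par=save("wrist","w8"); e=read_eef_pos(); pickle.dump((par,e,read_tcp_rot()),open("w8.pkl","wb")); print(e,read_time_s(),read_qpos().round(2),read_finger_gap())
im=im.astype(int); r,g,b=im[:,:,0],im[:,:,1],im[:,:,2]
blue=(b>g+25)&(b>r+35)
for row in range(60,200,6):
    x=np.nonzero(blue[row,180:380])[0]+180
    if len(x)>2: gp=np.diff(x); i=gp.argmax(); print(row,x.min(),x.max(),"gap",x[i]+1,x[i+1]-1)
y=np.nonzero(blue[:,277:287].mean(1)>.5)[0]; print(y)
E
```

```text
hole [0.52547431 0.18978288 0.116     ] 0.04243916457767866
[0.53673765 0.14274058 0.24962369] 21.825 [-0.26  0.18 -0.08  1.79  0.02  1.18 -0.11] 0.00999335630278935
96 249 323 gap 250 249
102 249 323 gap 250 249
108 249 322 gap 271 301
114 249 322 gap 271 301
120 249 322 gap 271 301
126 250 322 gap 271 300
132 250 322 gap 271 301
138 250 321 gap 271 300
144 251 321 gap 271 300
150 250 321 gap 271 300
156 250 320 gap 271 300
162 251 320 gap 272 300
168 251 320 gap 283 284
174 251 320 gap 286 286
180 251 320 gap 286 286
186 261 320 gap 265 303
[ 92  93  94  95  96  97  98  99 100 101 102 103 104 105 106 163 164 165
 166 167 168 169 170 171 172 173 174 175 176 177 178 179 180 181 182 183
 184 185]
```

View pics/w8.png

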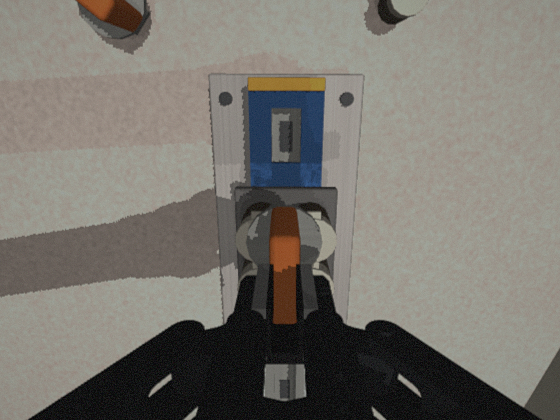

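```bash
python3 - <<'E'
from h import *
import pickle
par,e,q=pickle.load(open("w8.pkl","rb"))
f=plane(par,(286.4,106.8),.116);k=plane(par,(286.4,162.8),.116);h=(f+k)/2
d=plane(par,(286.5,98),.116)-plane(par,(286.0,172),.116); print("yaw",np.degrees(np.arctan2(d[1],d[0])))
print("hole",h,np.linalg.norm(f-k),"rel",(h-e)@U,(h-e)@V)
Rm=R.from_quat(q).as_matrix(); print(Rm.round(4)); print("jaw",np.degrees(np.arctan2(Rm[1,1],Rm[0,1])))
im=cv2.imread("pics/w8.png")
g=e+Rm[:,2]*.0048
def dr(L,c):
    pts=np.array([proj(par,g+Rm@np.array(v)) for v in L]); cv2.polylines(im,[(pts*8).round().astype(np.int32)],True,c,1,cv2.LINE_AA,3)
for z in(-.0225,.0225): dr([(s*.023,t*.007,z) for s,t in((1,1),(1,-1),(-1,-1),(-1,1))],(255,255,0))
dr([(.022*np.cos(a),.022*np.sin(a),.0225) for a in np.linspace(0,6.2,30)],(0,255,0))
cv2.imwrite("pics/w8o.png",cv2.resize(im[190:350,200:370],None,fx=3.5,fy=3.5,interpolation=cv2.INTER_CUBIC))
E
```

```text
yaw 103.63964196137758
hole [0.52585539 0.18967239 0.116     ] 0.04478229073047014 rel 0.04817389024449817 -0.0005425984560982125
[[-2.399e-01  9.708e-01 -8.000e-04]
 [ 9.708e-01  2.399e-01  2.000e-04]
 [ 4.000e-04 -7.000e-04 -1.000e+00]]
jaw 13.881092408782099
```

View pics/w8o.png

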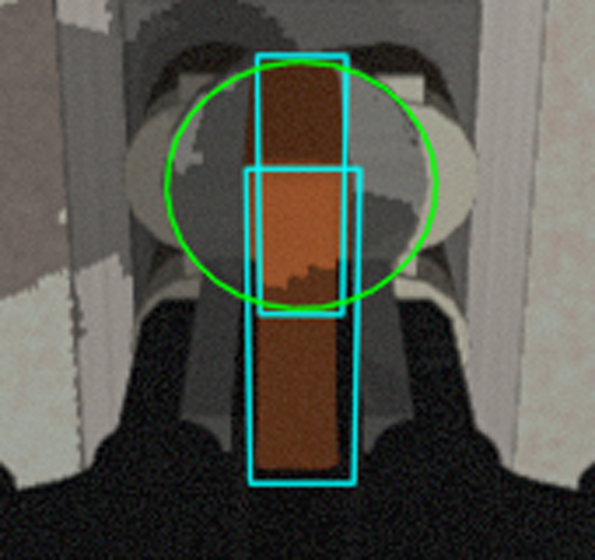

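```bash
python3 - <<'E'
from h import *
o=down(YAW-np.pi/2)
t=np.array([.52586,.18967,0])+V*0
e0=np.array([0.53673765,0.14274058,0]); t=e0+U*.0482+V*(-.0011)
print(t)
movel([t[0],t[1],.19],o,speed=.1); pause(.15)
e=read_eef_pos(); F0=read_ft_force(); print(e,F0.round(1),read_time_s(),"err u,v",((e-t)@U).round(4),((e-t)@V).round(4))
z=.19
for z in list(np.arange(.172,.1525,-.003))+[.152,.1505,.1495,.1485,.1475,.1465]:
    movel([t[0],t[1],z],o,speed=.06)
    F=read_ft_force()-F0; e=read_eef_pos(); print(round(z,4),e[2].round(4),F.round(1))
    if F[2]>7 or np.hypot(F[0],F[1])>12: break
save("scene","s9"); im,par=save("wrist","w9")
print(read_time_s(),read_finger_gap(),read_ft_torque().round(2))
b=cv2.imread("pics/s9.png"); cv2.imwrite("pics/s9z.png",cv2.resize(b[100:260,250:450],(800,600),interpolation=cv2.INTER_CUBIC))
E
```

```text
[0.52639076 0.18982977 0.        ]
[0.52721715 0.18929517 0.19080711] [ 0.6 -0.2 -0.8] 22.9083 err u,v -0.0007 -0.0007
0.172 0.1711 [-0.5  0.   0.3]
0.169 0.1689 [-0.2  0.   1.1]
0.166 0.1658 [-0.8 -0.5 -0.4]
0.163 0.1627 [-0.1  0.6  0.4]
0.16 0.1597 [-1.4 -0.4 -0.1]
0.157 0.1567 [-1.  -0.1 -0.7]
0.154 0.1537 [-0.1 -0.   0.3]
0.152 0.1518 [-0.4  0.7 -0.5]
0.1505 0.1504 [-0.8 -0.4  0.1]
0.1495 0.1494 [-0.9  0.6 -0.5]
0.1485 0.1487 [-0.8  0.   0.3]
0.1475 0.1487 [-2.2 -0.2  6.4]
0.1465 0.1486 [-4.1 -2.3 10.3]
26.4583 0.009956541981170892 [-0.26  0.83 -0.01]
```

View pics/s9z.png

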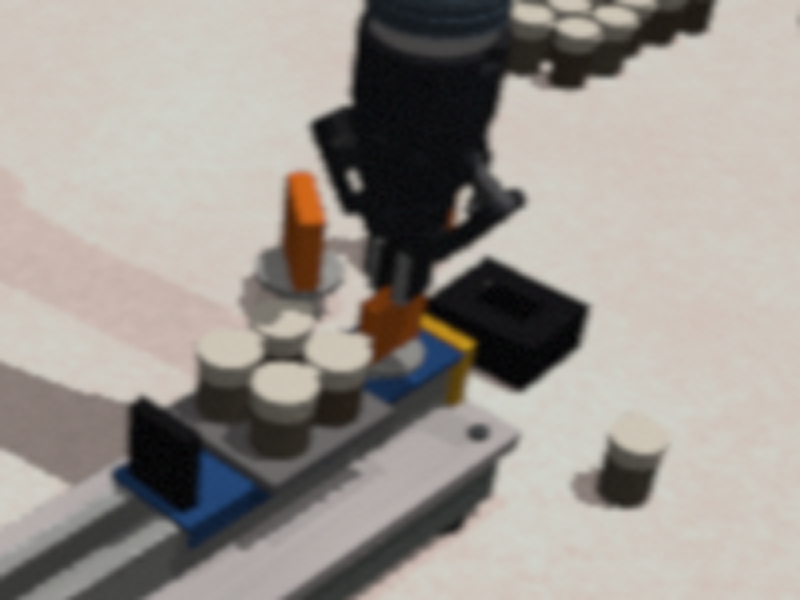

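View pics/w9.png

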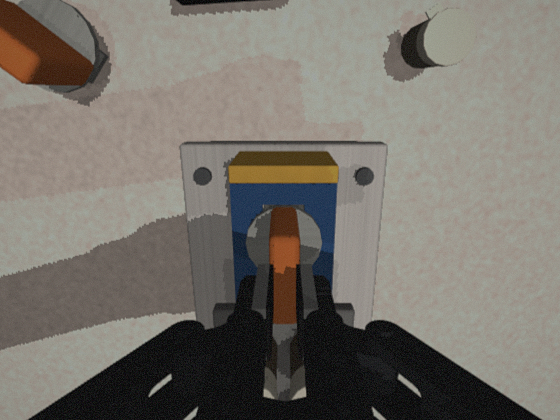

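It seated at the expected height: TCP at 0.1487, where 0.1488 was predicted. The plate is still against the stop and the bar lies along the strut. I'll ease the down-force and turn with the last joint in steps.

```bash
python3 - <<'E'
from h import *
e=read_eef_pos()
movel([.5264,.1898,.1489],None,speed=.02); print(read_eef_pos(),read_ft_force().round(1))
q=np.array(read_qpos()); print(q.round(3))
for i in range(1,9):
    t=q.copy(); t[6]=q[6]+np.pi/2*i/8; move_j(t)
    F=read_ft_force(); print(i,F.round(1),read_ft_torque().round(2),read_eef_pos().round(4))
    if np.linalg.norm(F)>25: print("STOP");break
rr=R.from_quat(read_tcp_rot()).as_matrix(); print("jaw",np.degrees(np.arctan2(rr[1,1],rr[0,1])),read_time_s(),read_finger_gap())
save("scene","s10"); save("wrist","w10"); save("top","t10")
b=cv2.imread("pics/s10.png"); cv2.imwrite("pics/s10z.png",cv2.resize(b[100:260,250:450],(800,600),interpolation=cv2.INTER_CUBIC))
E
```

```text
[0.52638049 0.18975456 0.14870326] [-0.8 -0.3  1.7]
[-0.321  0.29  -0.114  1.875  0.039  0.979 -0.213]
1 [-0.7 -0.3  1.2] [-0.   -0.11  0.03] [0.5267 0.1898 0.1486]
2 [ 0.7 -0.3  0.6] [-0.01 -0.13  0.01] [0.5265 0.1898 0.1486]
3 [0.9 0.6 0. ] [-0.01 -0.    0.01] [0.5264 0.1898 0.1487]
4 [0.2 0.5 1.1] [0.07 0.   0.02] [0.5263 0.1898 0.1487]
5 [0.4 0.5 1.5] [ 0.01 -0.01 -0.03] [0.5263 0.1898 0.1487]
6 [-0.2  0.1  1.5] [ 0.06  0.03 -0.01] [0.5263 0.1898 0.1487]
7 [-0.1  0.   1.2] [ 0.06  0.01 -0.05] [0.5263 0.1897 0.1487]
8 [ 0.4 -0.3  0.7] [ 0.   -0.04  0.01] [0.5263 0.1897 0.1487]
jaw 103.34632237075746 29.1917 0.009964658281276143
```

View pics/s10z.png

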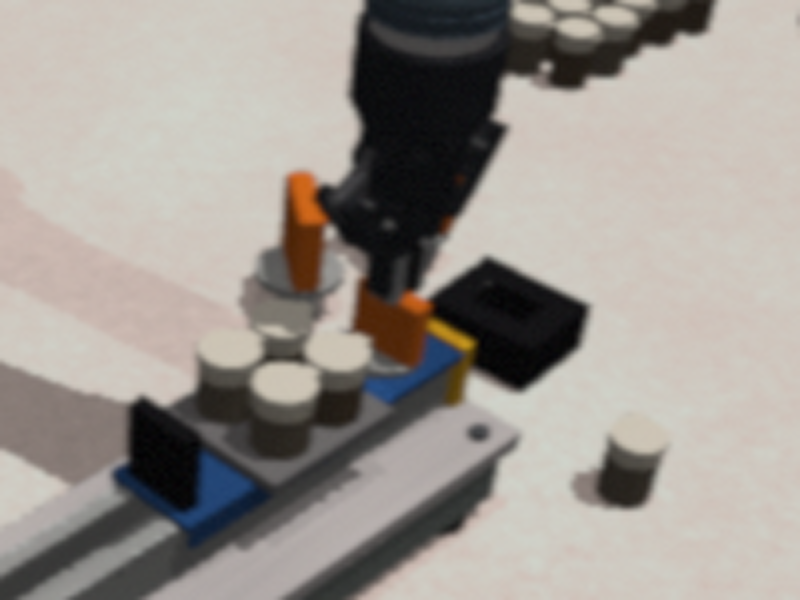

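View pics/w10.png

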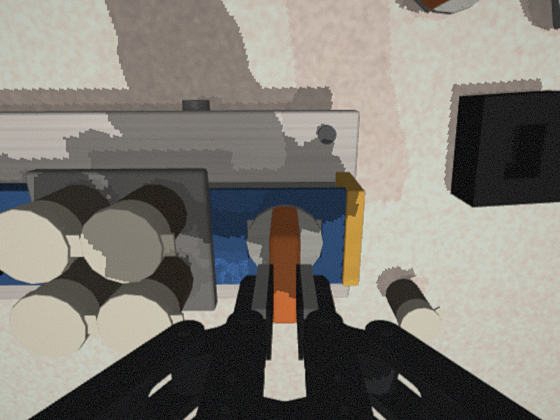

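The bar now lies square across the strut and the plate is still against the stop. I'll release with a narrow opening and lift off.

```bash
python3 - <<'E'
from h import *
import pickle
move_gripper(.032); print(read_finger_gap(),read_ft_force().round(1))
e=read_eef_pos(); movel([e[0],e[1],.20],None,speed=.06); movel([e[0],e[1],.30],None,speed=.15); pause(.2)
im,par=save("wrist","w11"); pickle.dump((par,read_eef_pos()),open("w11.pkl","wb")); save("scene","s11")
for n,z in(("clamp_grip",.1435),("stop",.119)):
    for d in tip_of("wrist",n)[:3]: print(n,d,plane(par,d["at"],z).round(4))
for c in("scene","top"):
    read_camera(c); print(c,[(d["at"],round(d["confidence"],2)) for d in tip_of(c,"clamp_grip")],[d["at"] for d in tip_of(c,"stop")])
print(read_time_s(),read_eef_pos())
b=cv2.imread("pics/s11.png"); cv2.imwrite("pics/s11z.png",cv2.resize(b[100:260,250:450],(800,600),interpolation=cv2.INTER_CUBIC))
E
```

```text
0.03159505823415534 [-1. -0.  0.]
clamp_grip {'at': [283.6, 190.2], 'confidence': 0.85} [0.5286 0.1894 0.1435]
clamp_grip {'at': [504.8, 21.0], 'confidence': 0.85} [0.3524 0.3267 0.1435]
clamp_grip {'at': [400.6, 4.2], 'confidence': 0.72} [0.3608 0.2426 0.1435]
stop {'at': [322.3, 180.2], 'confidence': 0.91} [0.5164 0.2253 0.119 ]
scene [([354.7, 149.1], 0.92), ([326.0, 161.5], 0.71), ([347.1, 185.3], 0.62)] [[358.2, 185.4]]
top [([202.2, 185.3], 0.68), ([181.7, 269.9], 0.67)] [[188.4, 193.8]]
32.2083 [0.52632837 0.18972433 0.30006559]
```

View pics/w11.png

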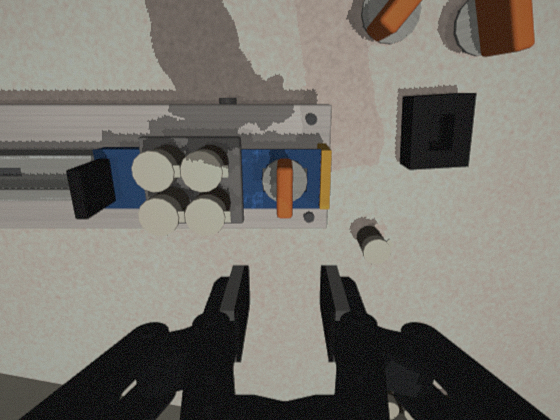

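View pics/s11z.png

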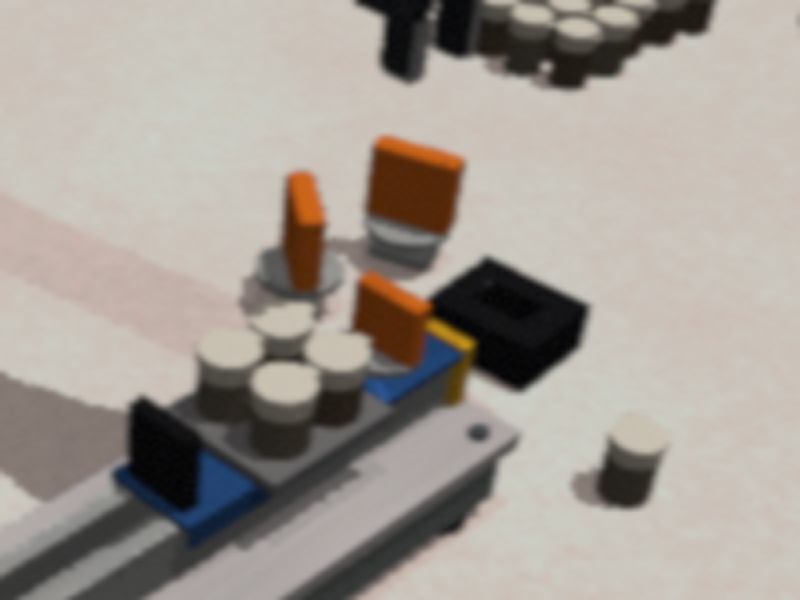

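The bar stands upright and square across the strut, the plate touches the yellow stop, the gripper is clear and the vials are in place.

```bash
python3 -c "
from bench import *
print(sign_off(), read_time_s())"
```

```text
the job is handed in; nothing more can be done
the job is handed in; nothing more can be done
```

The carrier is home against the yellow stop, and the small clamp is seated in its slotted hole and turned a quarter turn. I handed the job in at about 32 s; no verdict was reported.

- **Carrier:** I pushed the fin with closed fingers until the force rose to about 10 N and it stopped moving. The last wrist picture still shows the blue plate touching the stop.
- **Clamp:** I took the smallest clamp from the holder and lowered it with its head along the slot. The flange met the plate with the TCP (the tool's grasp point) at 0.1487 m; I had predicted 0.1488 m.
- **Turn:** I turned the last joint by 90°, with side forces below about 1 N. The jaw ended at 103.3° against the strut's 103.7°, so the handle is square across it. I then released the clamp and lifted clear.
- **Last checks:** In the pictures the clamp stands upright, about 3 mm from the measured hole centre. The loose vial near the stop stands where it was. I did not look again at the other one, by the rack, but the arm only swung over it, with the fingertips about 14 cm above its cap.

**Disagreements:** The gripper read a 10 mm gap on the 14 mm bar throughout, but the grip held. The top camera's first clamp position was about 7 mm off the wrist camera's, so I used the wrist's.

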